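Return a parts box through the sprung flap of a stock lane

TASK

Put the long steel parts box back into stock: set it on the lane's front ledge, lengthwise before the closed flap gate, then slide it through the flap (never over it) and keep pushing until it bears firmly, with about 10 newtons and never more than 20, on the sprung rubber buffer inside, whose place differs each time and must be felt. Then draw back out of the lane so that the flap swings shut behind the box, and leave the short box, the tin and the bolt where they stand.

Things in the scene. Friction and masses are not known exactly. Their poses are not given: they have to be found in the camera images.
- longbox_center (a point): centre (half-way up) of the loose long parts box: grey steel, open top, filled with hardware, 100 mm long (its y axis), 60 mm wide (x), 40 mm high, 0.28 to 0.56 kg; its end faces are flat, either end may go first. It starts on the table.
- lane: fixed aluminium return lane; origin at table height under the middle of the gate; boxes travel along its +y, +x is to the right of travel, z up. Floor 12 mm above the table. Open ledge, 100 mm wide, no walls, from y -140 to 0. From y 0 to 280 two side walls, 84 mm apart inside, stand 50 mm above the floor.
- flap (a joint): steel flap across the gate: upright plate 74 mm long, 2 to 42 mm above the lane floor, on a vertical pin at lane x -40, y 6. 0 = shut, up to 1.5 rad as it is pushed inward (+y); never opens outward. A light spring (0.02 Nm + 0.04 Nm/rad) shuts it: a few N to push a box through, more if the box is near the pin. It closes behind a box whose rear end is past lane y 85.
- lane_slot (a point): start of the slot, on the lane's middle at y 95, 62 mm above the table: from here to the end two lips on the wall tops (underside 46, top 50 mm above the lane floor) leave a slot 54 mm wide, open from above, through which closed fingers can follow the box; between y 0 and 95 the lane has no cover.
- endblock: fixed end of the lane, origin at lane x 0, y 268, 12 mm above the table. In front of it stands the buffer: black rubber pad 44 mm wide, centred, 8 to 36 mm above the lane floor, sprung (2.2 N at touch + 2.2 N per mm, 14 mm travel). Its face lies anywhere from lane y 192 to 230, set differently each time and not measured: feel for it.
- shortbox_center (a point): centre of the short square parts box, a bystander, 50 x 50 x 32 mm; do not move it
- tin_center (a point): centre of a steel tin, a bystander, 52 mm diameter, 60 mm high; do not move it
- bolt_center (a point): centre of a big bolt standing on its head, a bystander, 34 mm diameter, 55 mm high; do not move it
There are look-alikes about, which are no part of the job. What is shaped like the part that bears longbox_center but orange, purple or turquoise is not meant.

How it is judged:
By the outcome, as a careful person would: the job done as asked, in the order asked, and still so for the second after the job is handed in, with the robot touching nothing.
It also fails if it takes over 72 s, if anything falls off the work surface, if the arm or the gripper's body presses on something with over 40 N, if the wrist force passes 120 N, or if a joint passes its speed limit or range.

ROBOT

A 7-joint arm with a two-finger parallel gripper is mounted at the origin on the work surface. World frame = base frame: x ahead of the robot, y to its left, z up, the work surface at z = 0. Lengths are in m, angles in rad, forces in N, time in s.
With the tool pointing down it reaches from about 0.4 to 0.85 m from the base axis. Payload 10.4 kg.
Tool frame: the origin (TCP) lies at the very end of the fingers, on their centre line; the grasp point (between the pads) lies 19 mm behind it; z points along the fingers, y is the line along which they close (so a half turn about z gives the same grasp; the last joint's range is limited). The gripper opens to 87 mm and grips with 3 to 60 N. Pads are 19 mm wide; open, the fingers measure 117 mm over their backs; the gripper's body (75 mm by 190 mm) begins 51 mm behind the grasp point.
Start: joints at [-1.246, 0.332, -0.065, 1.46, 0.022, 1.35, -0.088], TCP at [0.213, 0.588, 0.223] pointing down, gripper open.
Joint ranges: [-2.6, 2.6], [-0.5, 2.12], [-1.47, 1.34], [0.16, 2.42], [-1.27, 4.41], [0.06, 2.06], [-2.6, 2.6]. Speed limits (rad/s): [2.22, 2.22, 2.79, 2.79, 3.14, 3.14, 3.14].

INTERFACE

Orientations are given as a unit quaternion [x, y, z, w].
In Python, from bench import * gives the robot as it stands.
- The arm moves only by the tool step_arm, never from a script. Its arguments are lists of equal length, an entry for each row: "delta_pos": the shift along the world's x, y, z in units of 25 mm (1.0 is 25 mm), a list of three; "turn": the turn about the world's z in units of 0.12 rad (1.0 is 0.12 rad). In form: {"delta_pos": [[tx, ty, tz], ...], "turn": [turn, ...]}. A call has 1 to 12 rows; each row shifts and turns the commanded pose from where the row before left it; what a row does not reach is not made up. A row lasts 1/10 s, in which the tool goes at most 50 mm and 8.59 degrees, less where a joint would pass 70% of its speed; a pose out of reach is approached as far as the arm can. A call with a number of a shift or a turn outside -1 to 1 is refused whole. A call with a gripper value outside its range is refused whole. "grip" is the closure, from 0 (fully open) to 1 (shut), set as the call begins (left out, the last holds). The fingers move at their own pace and stop on an object; "newtons" is the grip in N (left out, the last holds). Time passes only in rows, so rows that do not move let the fingers close. It gives the time, the measured TCP pose, the force, the opening and the grip force at its end, in the units of the state.
- read_state(): the state, without advancing time (a new reading comes with each control period).
- camera(name): name is "scene" or "top"; returns a dict with "image" (480x640x3 uint8, red, green, blue), "z_map" (480x640 float32, m along the optical axis (not along the pixel's ray), 0 where there is no reading), "mtx" (3x3 intrinsics, pixels), "view" (4x4, takes a point from world to camera coordinates). Camera axes: x right, y up, looking along -z (the intrinsics and any distortion apply to the point x, -y, -z); pixel columns grow to the right and rows downward; lengths in m; the calibration is good to about 2 mm. A picture is of the moment at which its call begins.
- close_job(): hands the job in; it is judged then, once.
The state is a dict: "time": time; "joint_positions": joint angles; "joint_vel": joint speeds; "joint_torque": joint torques, N m; "ee_pos": TCP position; "eef_rot": TCP orientation; "ft_force": force on the tool from outside, world axes, zero at the start; "torque": the same for the moment, N m; "width": finger opening in m; "grip_force": force on a finger pad.
Only numpy, scipy, OpenCV 4.12 (cv2) and the standard library are available. Lean on these libraries where they do the work, as an engineer would, in place of code of your own. Each camera call takes 0.05 s, during which the arm holds its last target. There are 200 camera calls.

## Working session

There is one attempt and no reset: what is moved stays moved. The work goes in short steps, Python scripts to look and compute and a tool call to move; the robot and the scene stay as the last step left them, time stands still between calls to the robot, and variables do not carry over. Pictures are saved under pics/ and viewed, at most 10 in all, crops included, and the job is handed in when it is done.

Besides the shell and the picture viewer there is one more tool, called after "Request:" by a JSON object that holds its "name" and its "arguments". step_arm: Moves the arm, as the interface text tells. Shifts and turns lie within -1 to 1; 1 stands for 25 mm of shift or 0.12 rad of turn. Its arguments: {"type":"object","properties":{"delta_pos":{"type":"array"},"turn":{"type":"array"},"grip":{"type":"number"},"newtons":{"type":"number"}},"required":["delta_pos","turn"]}

```bash
mkdir -p pics
cat > h.py <<'E'
from bench import *
import numpy as np, cv2
def snap(n,tag):
    c=camera(n); cv2.imwrite(f'pics/{tag}.png',c['image'][:,:,::-1]); np.savez(f'{tag}.npz',**c); return c
def ray(c,u,v):
    K=c['mtx'];V=c['view']; d=np.array([(u-K[0,2])/K[0,0],-(v-K[1,2])/K[1,1],-1.]); R=V[:3,:3]
    return -R.T@V[:3,3], R.T@d
def onplane(c,u,v,z):
    o,d=ray(c,u,v); return o+d*(z-o[2])/d[2]
def cloud(c):
    h,w=c['z_map'].shape; u,v=np.meshgrid(np.arange(w),np.arange(h)); K=c['mtx'];V=c['view'];z=c['z_map']
    P=np.stack([(u-K[0,2])/K[0,0]*z,-(v-K[1,2])/K[1,1]*z,-z],-1)
    return (P-V[:3,3])@V[:3,:3]
E
python3 - <<'E'
from h import *
for n in('scene','top'):
    c=snap(n,n+'0'); print(n,c['mtx'].tolist(),ray(c,320,240))
print(read_state())
E
```

```text
scene [[531.6774622690523, 0.0, 334.0397078398721], [0.0, 531.6774622690523, 244.54889422935247], [0.0, 0.0, 1.0]] (array([1.11317405, 0.16741265, 0.88497115]), array([-0.56337537, -0.27794235, -0.77854142]))
top [[441.02217919512776, 0.0, 329.54253244798105], [0.0, 441.02217919512776, 238.66646348703176], [0.0, 0.0, 1.0]] (array([ 0.47607204, -0.09052742,  1.15999043]), array([ 0.03132801,  0.03772907, -0.99903573]))
{'time': 0.1, 'joint_positions': array([-1.24558239,  0.3328001 , -0.06468655,  1.46081561,  0.02155038,
        1.34992818, -0.0885011 ]), 'joint_vel': array([ 0.0010964 , -0.00132693,  0.00111377, -0.0021652 ,  0.00048414,
       -0.00029118,  0.00063017]), 'joint_torque': array([ 2.42046008e-03, -6.24543858e+01,  2.54391704e-02, -3.90717745e+01,
       -6.12572255e-02,  3.65723285e-02,  5.49281435e-05]), 'ee_pos': array([0.21290631, 0.587258  , 0.22185874]), 'eef_rot': array([ 1.73034805e-01,  9.84915509e-01, -6.20985034e-04, -1.02588107e-04]), 'ft_force': array([-0.15933507,  0.63066746,  0.14483132]), 'torque': array([ 0.02331541, -0.07020744,  0.04523114]), 'grip_force': 0.0, 'width': 0.08634953480219737}
```

View pics/scene0.png

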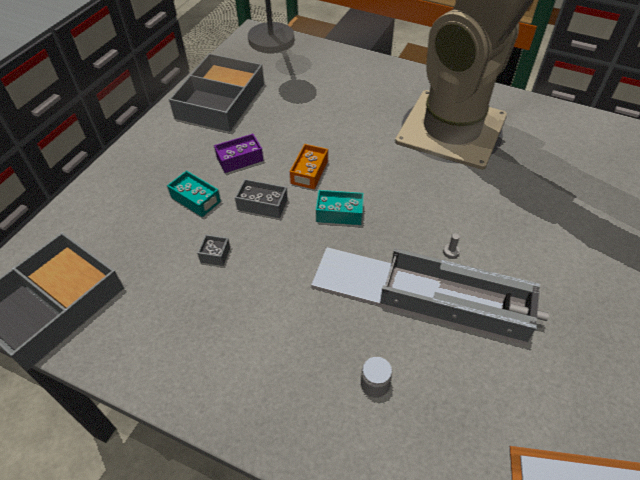

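View pics/top0.png

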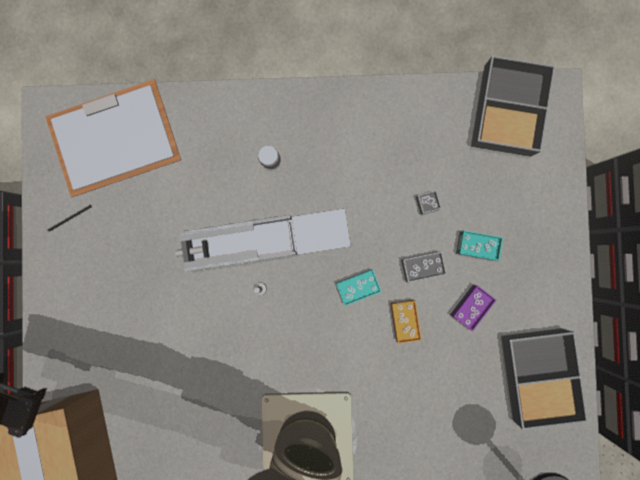

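The top view shows the grey long box at (424,266) and the grey short box at (428,203). The lookalikes are turquoise at (358,287) and (480,246), orange at (405,321) and purple at (473,307). The lane ledge is at (320,231), the gate at (292,234) and the end block at (195,250), with the tin at (268,156) and the bolt at (260,289). Only the box at (424,266) is both grey and long, so I take it as the target. Next I measure and make the confirming crop.

Run:
```python
from h import *
c=dict(np.load('top0.npz')); P=cloud(c); z=P[...,2]
cr=c['image'][180:350,320:520,::-1]; cv2.imwrite('pics/crop.png',cv2.resize(cr,None,fx=4,fy=3.5*1,interpolation=cv2.INTER_CUBIC)[:600,:800])
print('table z',np.median(z[330:380,200:240]))
def rect(m,name):
    p=P[m][:,:2].astype(np.float32); r=cv2.minAreaRect(p*1000); print(name,len(p),np.round(r[0],1),np.round(r[1],1),round(r[2],2),'zmed',np.round(np.percentile(z[m],[5,50,95]),4))
def region(v0,v1,u0,u1,lo,hi):
    m=np.zeros(z.shape,bool); m[v0:v1,u0:u1]=True; m&=(z>lo)&(z<hi)
    n,l,s,_=cv2.connectedComponentsWithStats(m.astype(np.uint8)); return l==1+np.argmax(s[1:,4])
rect(region(245,290,395,450,.015,.06),'long')
rect(region(185,222,410,445,.012,.06),'short')
rect(region(140,175,250,285,.03,.08),'tin')
rect(region(275,302,245,275,.01,.08),'bolt')
rect(region(265,310,332,385,.015,.06),'turqL')
rect(region(195,275,170,360,.006,.08),'lane all')
rect(region(195,275,296,360,.006,.02),'ledge')
rect(region(195,275,170,300,.045,.08),'walls')
# ledge corners by colour
im=c['image'].astype(int)
m=(im.min(2)>165); m[:,:294]=0;m[:200]=0;m[260:]=0;m[:,360:]=0
cnt=max(cv2.findContours(m.astype(np.uint8),0,2)[0],key=cv2.contourArea); r=cv2.minAreaRect(cnt); print(r)
for q in cv2.boxPoints(r): print(q,onplane(c,*q,.012).round(4))
```

```text
table z -0.00041328620817939
long 984 [ 437.  -311.2] [ 60. 101.] 10.05 zmed [0.0211 0.0261 0.0402]
short 413 [ 602.8 -330.4] [49.8 51.2] 14.23 zmed [0.0159 0.0228 0.0326]
tin 353 [727.4  77.2] [47.9 50.1] 0.09 zmed [0.0411 0.059  0.0622]
bolt 103 [390.7 114.3] [31.3 29.4] 43.79 zmed [0.0104 0.0152 0.0553]
turqL 960 [ 388.7 -142.7] [ 60.3 100. ] 19.58 zmed [0.0213 0.0258 0.0402]
lane all 6629 [516.4 102.3] [105.7 445.8] 7.25 zmed [0.0084 0.0129 0.0633]
ledge 1977 [535.7 -48.8] [100.  141.2] 7.21 zmed [0.008  0.0114 0.0148]
walls 1843 [509.2 159.4] [100.3 281.6] 7.24 zmed [0.0552 0.0614 0.0649]
((319.910400390625, 231.1676025390625), (37.71018600463867, 54.81662368774414), 81.25383758544922)
[289.95374 216.6994 ] [0.5751 0.0298 0.012 ]
[344.13293 208.36414] [ 0.5929 -0.1123  0.012 ]
[349.86707 245.6358 ] [ 0.4953 -0.1245  0.012 ]
[295.68787 253.97107] [0.4774 0.0171 0.012 ]
```

View pics/crop.png

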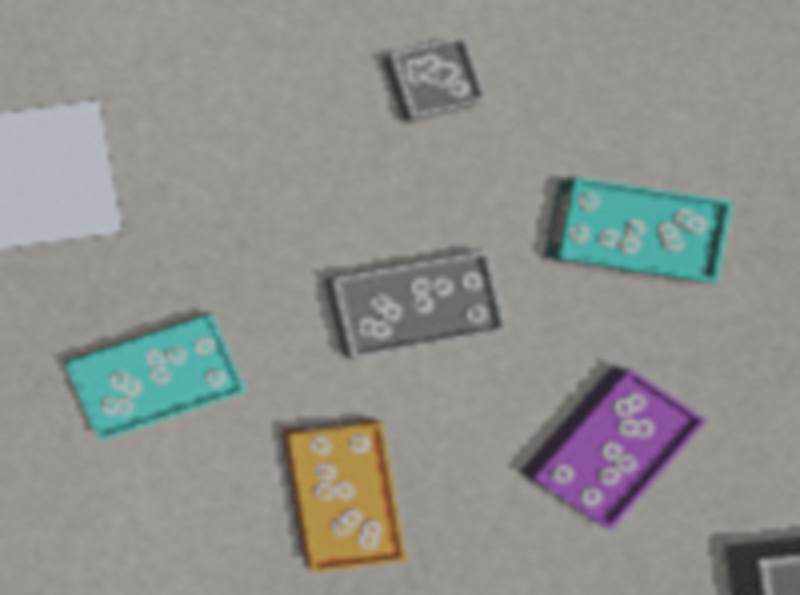

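The crop confirms it: the grey 100 × 60 box at crop (415,305) is the only long grey one, and the others are coloured or small. Measured positions:
- **Box:** centre (0.437, -0.311), size 60 × 101, x axis at 10.05°.
- **Lane:** gate at (0.527, 0.0205), x axis at 7.24°. Ledge 100 × 141 and walls 100 × 282, which match the given sizes.

The tool yaw has to turn from 70.07° to 10.05°, which is -1.047 rad or -8.73 units.

Request:
{"name": "step_arm", "arguments": {"delta_pos": [[1,-1,0],[1,-1,0],[1,-1,0],[1,-1,0],[1,-1,0],[1,-1,0],[1,-1,0],[1,-1,0],[1,-1,0],[1,-1,0],[1,-1,0],[1,-1,0]], "turn": [-0.5,-0.5,-0.5,-0.5,-0.5,-0.5,-0.5,-0.5,-0.5,-0.5,-0.5,-0.5], "grip": 0}}

```text
time: 1.3
ee_pos: [0.5137, 0.2864, 0.2223]
eef_rot: [0.51, 0.86, -0.0, -0.0]
ft_force: [-0.2, 0.5, 0.3]
width: 0.0869
grip_force: 0.0
```

Request:
{"name": "step_arm", "arguments": {"delta_pos": [[0,-1,0],[0,-1,0],[0,-1,0],[0,-1,0],[0,-1,0],[0,-1,0],[0,-1,0],[0,-1,0],[0,-1,0],[0,-1,0],[0,-1,0],[0,-1,0]], "turn": [-0.23,-0.23,-0.23,-0.23,-0.23,-0.23,-0.23,-0.23,-0.23,-0.23,-0.23,-0.2]}}

```text
time: 2.5
ee_pos: [0.513, -0.0145, 0.2226]
eef_rot: [0.643, 0.766, 0.0, 0.0]
ft_force: [0.8, 0.2, -0.3]
width: 0.0871
grip_force: 0.0
```

Request:
{"name": "step_arm", "arguments": {"delta_pos": [[-0.25,-1,0],[-0.25,-1,0],[-0.25,-1,0],[-0.25,-1,0],[-0.25,-1,0],[-0.25,-1,0],[-0.25,-1,-0.3],[-0.25,-1,-0.5],[-0.25,-1,-0.5],[-0.25,-1,-0.5],[-0.25,-1,-0.5],[0,0,0]], "turn": [0,0,0,0,0,0,0,0,0,0,0,0]}}

```text
time: 3.7
ee_pos: [0.4414, -0.2914, 0.1638]
eef_rot: [0.645, 0.764, -0.001, -0.001]
ft_force: [-1.0, -0.3, 0.3]
width: 0.0871
grip_force: 0.0
```

Request:
{"name": "step_arm", "arguments": {"delta_pos": [[-0.1,-0.4,0],[-0.08,-0.38,0],[0,0,-0.8],[0,0,-0.8],[0,0,-0.8],[0,0,-0.8],[0,0,-0.4],[0,0,0],[0,0,0]], "turn": [0.06,0,0,0,0,0,0,0,0]}}

```text
time: 4.6
ee_pos: [0.44, -0.3073, 0.0758]
eef_rot: [0.64, 0.769, 0.0, 0.0]
ft_force: [-0.6, -0.4, 0.9]
width: 0.087
grip_force: 0.0
```

Run:
```python
from h import *
s=read_state(); print(s['ee_pos'],s['eef_rot'])
c=snap('scene','g1'); cv2.imwrite('pics/g1c.png',cv2.resize(c['image'][130:260,180:380,::-1],None,fx=4,fy=4))
```

```text
[ 0.44003265 -0.30729845  0.07579949] [6.39764433e-01 7.68570974e-01 4.53125361e-05 3.54527975e-04]
```

View pics/g1c.png

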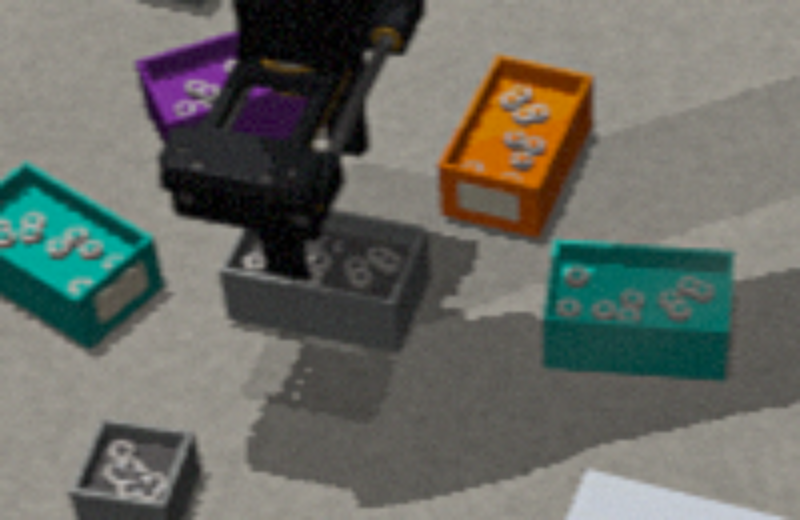

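The gripper is above the grey box, with the near finger at crop (285,255) over the box spanning (225–430, 215–350). Descending now.

Request:
{"name": "step_arm", "arguments": {"delta_pos": [[-0.12,-0.15,0],[0,0,-0.6],[0,0,-0.6],[0,0,-0.6],[0,0,-0.5],[0,0,-0.3],[0,0,0],[0,0,0]], "turn": [0,0,0,0,0,0,0,0]}}

```text
time: 5.45
ee_pos: [0.4368, -0.3109, 0.0102]
eef_rot: [0.64, 0.769, -0.0, 0.0]
ft_force: [0.1, -0.3, -0.3]
width: 0.087
grip_force: 0.0
```

Request:
{"name": "step_arm", "arguments": {"delta_pos": [[0,0,0],[0,0,0],[0,0,0],[0,0,0],[0,0,0],[0,0,0],[0,0,0],[0,0,0]], "turn": [0,0,0,0,0,0,0,0], "grip": 1, "newtons": 30}}

```text
time: 6.25
ee_pos: [0.4364, -0.3108, 0.0102]
eef_rot: [0.64, 0.769, -0.0, -0.0]
ft_force: [-3.5, -0.1, 5.7]
width: 0.0596
grip_force: 30.0
```

Request:
{"name": "step_arm", "arguments": {"delta_pos": [[0,0,0.4],[0,0,0.8],[0,0,0.8],[0,0,0.8],[0,0,0.6],[0,0,0.6],[0,0,0],[0,0,0]], "turn": [0,0,0,0,0,0,0,0]}}

```text
time: 7.05
ee_pos: [0.4367, -0.3104, 0.1098]
eef_rot: [0.64, 0.769, 0.0, -0.0]
ft_force: [0.8, 1.2, -6.1]
width: 0.0595
grip_force: 30.0
```

Request:
{"name": "step_arm", "arguments": {"delta_pos": [[0.2,0.5,0],[0.4,1,0],[0.4,1,0],[0.4,1,0],[0.4,1,0],[0.4,1,0],[0.4,1,0],[0.4,1,0],[0.4,1,0],[0.4,1,0],[0.16,0.7,0],[0,0.34,0]], "turn": [0,-0.1,-0.1,-0.1,-0.1,-0.07,0,0,0,0,0,0]}}

```text
time: 8.25
ee_pos: [0.5355, -0.045, 0.1088]
eef_rot: [0.66, 0.751, -0.001, -0.001]
ft_force: [-0.2, 0.7, -5.9]
width: 0.0595
grip_force: 30.0
```

Request:
{"name": "step_arm", "arguments": {"delta_pos": [[0,0,0],[0,0,0],[0,0,0]], "turn": [0,0,0]}}

```text
time: 8.55
ee_pos: [0.5353, -0.0487, 0.11]
eef_rot: [0.662, 0.75, -0.0, 0.0]
ft_force: [-0.1, -0.4, -4.9]
width: 0.0598
grip_force: 30.0
```

Run:
```python
from h import *
s=read_state(); print(s['ee_pos'],s['eef_rot'])
c=snap('scene','l1'); cv2.imwrite('pics/l1c.png',cv2.resize(c['image'][170:350,290:560,::-1],None,fx=2.9,fy=2.9))
q=s['eef_rot'];yaw=np.degrees(2*np.arctan2(q[1],q[0]))-90
g=np.array([.527,.0205]);a=np.radians(7.24);X=np.array([np.cos(a),np.sin(a)]);Y=np.array([-np.sin(a),np.cos(a)])
d=s['ee_pos'][:2]-g; print('yaw',yaw,'lane',d@X,d@Y)
```

```text
[ 0.53533655 -0.04865943  0.10996715] [ 6.61820645e-01  7.49662174e-01 -2.36217500e-04  5.59985551e-05]
yaw 7.122249513149029 lane -0.0004457914526315788 -0.06965864266860419
```

View pics/l1c.png

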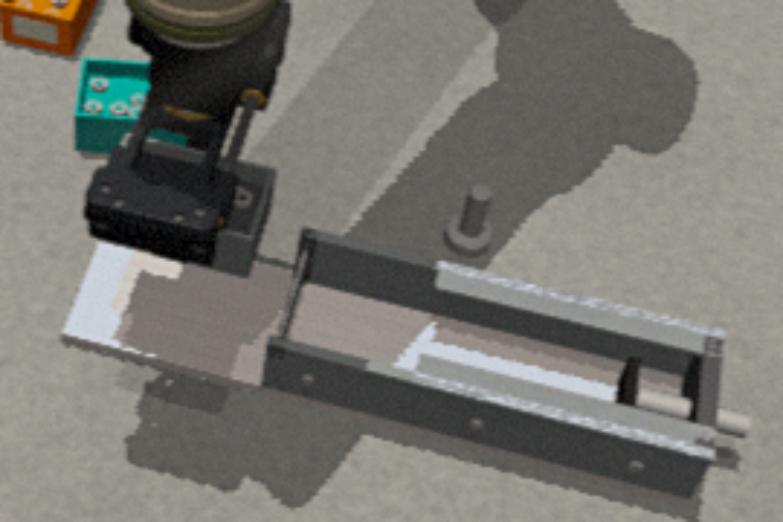

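The box hangs level over the ledge, with its front end at crop (255,230), short of the gate posts at (305,235) and (270,345). The buffer pad shows at (628,380). Lowering now.

Request:
{"name": "step_arm", "arguments": {"delta_pos": [[0,0,-0.5],[0,0,-0.8],[0,0,-0.8],[0,0,-0.6],[0,0,-0.4],[0,0,-0.2],[0,0,-0.1],[0,0,-0.06],[0,0,-0.05],[0,0,0]], "turn": [0,0,0,0,0,0,0,0,0,0]}}

```text
time: 9.6
ee_pos: [0.536, -0.0471, 0.0226]
eef_rot: [0.661, 0.75, 0.0, 0.0]
ft_force: [0.1, -0.5, -4.8]
width: 0.0596
grip_force: 30.0
```

Request:
{"name": "step_arm", "arguments": {"delta_pos": [[0,0,-0.02],[0,0,-0.02],[0,0,0],[0,0,0]], "turn": [0,0,0,0]}}

```text
time: 10.0
ee_pos: [0.5361, -0.0471, 0.0222]
eef_rot: [0.661, 0.75, 0.0, 0.0]
ft_force: [-2.3, 0.8, 5.8]
width: 0.0599
grip_force: 30.0
```

Request:
{"name": "step_arm", "arguments": {"delta_pos": [[0,0,0],[0,0,0],[0,0,0],[0,0,0],[0,0,0.3],[0,0,0.6],[0,0,0.8],[0,0,0.8],[0,0,0.5],[0,0,0],[0,0,0]], "turn": [0,0,0,0,0,0,0,0,0,0,0], "grip": 0}}

```text
time: 11.1
ee_pos: [0.5357, -0.0469, 0.0963]
eef_rot: [0.661, 0.75, 0.0, 0.0]
ft_force: [-0.7, -0.5, -0.1]
width: 0.0872
grip_force: 0.0
```

Request:
{"name": "step_arm", "arguments": {"delta_pos": [[0.05,-0.4,0],[0.1,-0.8,0],[0.1,-0.8,0],[0.1,-0.8,0],[0.05,-0.4,0],[0,0,0],[0,0,0]], "turn": [0,0,0,0,0,0,0], "grip": 1}}

```text
time: 11.8
ee_pos: [0.5455, -0.1267, 0.0958]
eef_rot: [0.661, 0.75, -0.0, -0.0]
ft_force: [-0.1, 0.5, 0.3]
width: 0.0386
grip_force: 0.0
```

```bash
cat >> h.py <<'E'
G=np.array([.527,.0205]);_a=np.radians(7.24);X=np.array([np.cos(_a),np.sin(_a)]);Y=np.array([-np.sin(_a),np.cos(_a)])
def lane(p): d=np.asarray(p)[...,:2]-G; return np.stack([d@X,d@Y],-1)
def st():
    s=read_state();q=s['eef_rot'];print('lane',(lane(s['ee_pos'])*1000).round(1),'z',s['ee_pos'][2].round(4),'yaw',np.degrees(2*np.arctan2(q[1],q[0]))-90,'F lane',s['ft_force'][:2]@X,s['ft_force'][:2]@Y,s['ft_force'][2],s['width'],s['time'])
E
python3 - <<'E'
from h import *
st()
for n in ('top','scene'):
    c=snap(n,'b'+n); P=cloud(c); L=lane(P)*1000; z=P[...,2]
    m=(z>.040)&(z<.056)&(abs(L[...,0])<45)&(L[...,1]>-135)&(L[...,1]<-5)
    r=cv2.minAreaRect(L[m].astype(np.float32)); print(n,m.sum(),r, np.percentile(L[m],[1,99],axis=0))
c=dict(np.load('bscene.npz')); cv2.imwrite('pics/b.png',cv2.resize(c['image'][170:350,290:560,::-1],None,fx=2.9,fy=2.9))
E
```

```text
lane [  -0.2 -148.3] z 0.0958 yaw 7.230772622653092 F lane -0.03371911249180096 0.545586174609395 0.310868971966713 0.03864817046624499 11.8
top 143 ((1.618316650390625, -49.19163513183594), (60.932044982910156, 60.454063415527344), 89.28882598876953) [[-28.2187285  -76.43508481]
 [ 31.59429997 -18.99288571]]
scene 864 ((-0.8083324432373047, -67.20603942871094), (100.54655456542969, 63.796348571777344), 89.52083587646484) [[ -31.35944375 -116.74195297]
 [  30.40293427  -17.27550402]]
```

View pics/b.png

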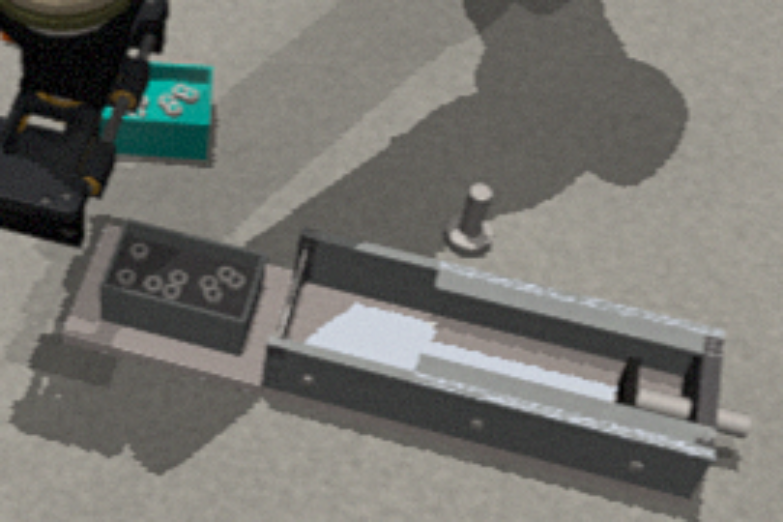

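The box sits square on the ledge at lane y -117 to -17, between the ledge edge and the shut flap at crop (290,290). I go down behind it with closed fingers.

Request:
{"name": "step_arm", "arguments": {"delta_pos": [[0,0,0],[0,0,-0.4],[0,0,-0.6],[0,0,-0.6],[0,0,-0.6],[0,0,-0.4],[0,0,-0.26],[0,0,0],[0,0,0]], "turn": [0,0,0,0,0,0,0,0,0], "grip": 1}}

```text
time: 12.8
ee_pos: [0.546, -0.1273, 0.0251]
eef_rot: [0.661, 0.75, 0.0, 0.0]
ft_force: [0.3, 0.1, 0.5]
width: 0.0002
grip_force: 0.0
```

Request:
{"name": "step_arm", "arguments": {"delta_pos": [[-0.025,0.2,0],[-0.025,0.2,0],[-0.025,0.2,0],[-0.025,0.2,0],[-0.02,0.16,0],[-0.02,0.16,0],[-0.02,0.16,0],[-0.02,0.16,0],[-0.02,0.16,0],[-0.02,0.16,0]], "turn": [0,0,0,0,0,0,0,0,0,0]}}

```text
time: 13.8
ee_pos: [0.5405, -0.0837, 0.0251]
eef_rot: [0.661, 0.75, -0.0, 0.001]
ft_force: [1.7, -7.1, 0.0]
width: 0.0004
grip_force: 3.5
```

```bash
python3 -c "
from h import *
st()"
```

```text
lane [   0.3 -105. ] z 0.0251 yaw 7.193135575582431 F lane 0.776368717767249 -7.262862183942215 0.012919459455932092 0.00036251716993461274 13.8
```

Request:
{"name": "step_arm", "arguments": {"delta_pos": [[-0.02,0.16,0],[-0.025,0.2,0],[-0.025,0.2,0],[-0.025,0.2,0],[-0.025,0.2,0],[-0.025,0.2,0],[-0.025,0.2,0],[-0.025,0.2,0]], "turn": [0,0,0,0,0,0,0,0]}}

```text
time: 14.6
ee_pos: [0.5357, -0.0447, 0.025]
eef_rot: [0.661, 0.75, 0.0, 0.001]
ft_force: [1.2, -6.7, 1.7]
width: 0.0005
grip_force: 3.1
```

Run:
```python
from h import *
st()
c=snap('scene','p1'); cv2.imwrite('pics/p1.png',cv2.resize(c['image'][170:350,290:560,::-1],None,fx=2.9,fy=2.9))
```

```text
lane [  0.4 -65.7] z 0.025 yaw 7.181577456136864 F lane 0.33710845210128354 -6.843801191044756 1.7366627584760206 0.0004622871845351379 14.6
```

View pics/p1.png

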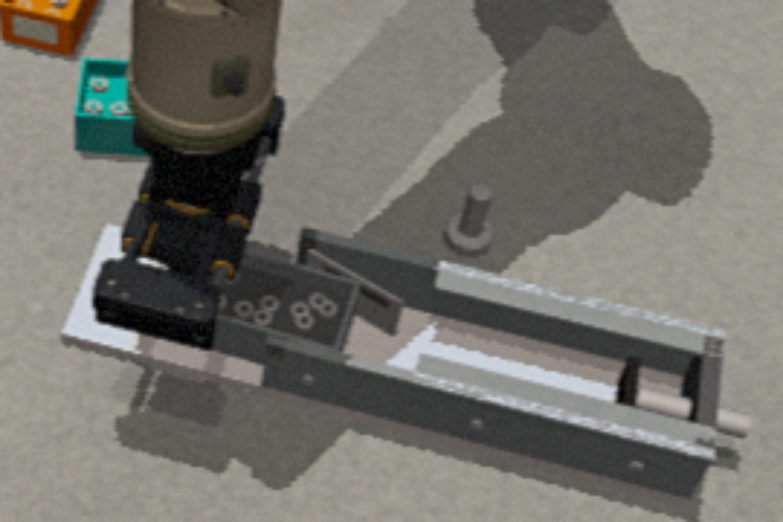

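The box is passing straight through the gate, with its front at crop (355,300) and the flap swung in at (370,290). I keep pushing.

Request:
{"name": "step_arm", "arguments": {"delta_pos": [[-0.03,0.25,0],[-0.038,0.3,0],[-0.038,0.3,0],[-0.038,0.3,0],[-0.038,0.3,0],[-0.038,0.3,0],[-0.038,0.3,0],[-0.038,0.3,0],[-0.038,0.3,0],[-0.038,0.3,0],[-0.038,0.3,0],[-0.038,0.3,0]], "turn": [0,0,0,0,0,0,0,0,0,0,0,0]}}

```text
time: 15.85
ee_pos: [0.5243, 0.0442, 0.025]
eef_rot: [0.661, 0.75, -0.0, 0.0]
ft_force: [1.4, -5.7, 2.6]
width: 0.0002
grip_force: 2.9
```

Request:
{"name": "step_arm", "arguments": {"delta_pos": [[-0.025,0.2,0],[-0.025,0.2,0],[-0.025,0.2,0],[-0.025,0.2,0],[-0.02,0.16,0],[-0.02,0.16,0],[-0.015,0.12,0],[-0.01,0.08,0]], "turn": [0,0,0,0,0,0,0,0]}}

```text
time: 16.65
ee_pos: [0.5203, 0.0773, 0.025]
eef_rot: [0.661, 0.75, 0.0, 0.0]
ft_force: [2.1, -5.9, 2.2]
width: 0.0006
grip_force: 2.8
```

Run:
```python
from h import *
st()
c=snap('scene','p2'); cv2.imwrite('pics/p2.png',cv2.resize(c['image'][170:350,290:560,::-1],None,fx=2.9,fy=2.9))
```

```text
lane [ 0.6 57.2] z 0.025 yaw 7.203531214797422 F lane 1.3571952923188209 -6.161225614460844 2.1813895329184803 0.0006007760928500339 16.65
```

View pics/p2.png

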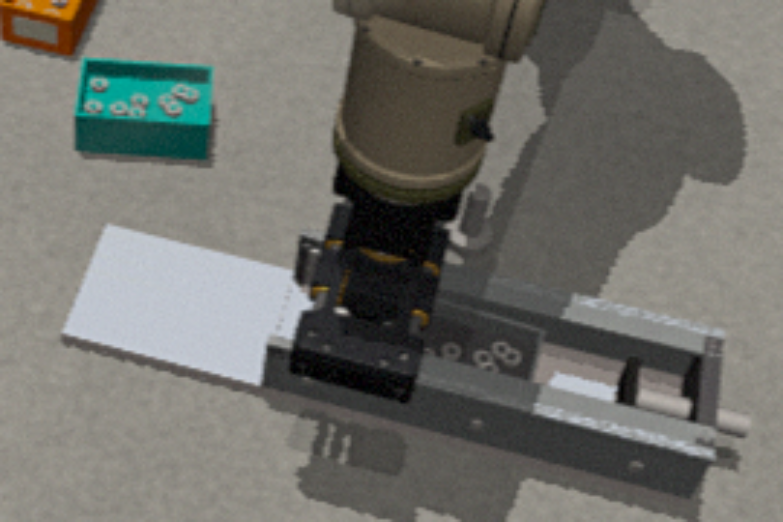

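The box front is at crop (540,355) and the buffer face at about (620,380), so roughly 50 mm remain. I advance about 25 mm, then feel for contact slowly.

Request:
{"name": "step_arm", "arguments": {"delta_pos": [[-0.015,0.12,0],[-0.015,0.12,0],[-0.015,0.12,0],[-0.015,0.12,0],[-0.015,0.12,0],[-0.015,0.12,0],[-0.015,0.12,0],[-0.015,0.12,0]], "turn": [0,0,0,0,0,0,0,0]}}

```text
time: 17.5
ee_pos: [0.5173, 0.101, 0.025]
eef_rot: [0.661, 0.75, -0.0, 0.0]
ft_force: [1.5, -5.7, 3.5]
width: 0.0007
grip_force: 3.2
```

Request:
{"name": "step_arm", "arguments": {"delta_pos": [[-0.01,0.08,0],[-0.01,0.08,0],[-0.01,0.08,0]], "turn": [0,0,0]}}

```text
time: 17.8
ee_pos: [0.5164, 0.1069, 0.025]
eef_rot: [0.661, 0.75, -0.0, 0.0]
ft_force: [0.9, -6.0, 3.9]
width: 0.0004
grip_force: 3.2
```

Request:
{"name": "step_arm", "arguments": {"delta_pos": [[-0.01,0.08,0],[-0.01,0.08,0]], "turn": [0,0]}}

```text
time: 18.0
ee_pos: [0.5159, 0.1108, 0.025]
eef_rot: [0.661, 0.75, -0.0, 0.0]
ft_force: [0.2, -6.0, 4.6]
width: 0.0006
grip_force: 3.3
```

```bash
python3 -c "
from h import *
st()"
```

```text
lane [ 0.3 91. ] z 0.025 yaw 7.18447529954112 F lane -0.5601254360044855 -5.996629564625773 4.617376577044369 0.0006417754193934096 18.0
```

Request:
{"name": "step_arm", "arguments": {"delta_pos": [[-0.01,0.08,0.01],[-0.01,0.08,0.01]], "turn": [0,0]}}

```text
time: 18.2
ee_pos: [0.5148, 0.1157, 0.0251]
eef_rot: [0.661, 0.75, -0.0, -0.0]
ft_force: [1.4, -2.5, -1.6]
width: 0.0004
grip_force: 1.3
```

Request:
{"name": "step_arm", "arguments": {"delta_pos": [[-0.01,0.08,0],[-0.01,0.08,0]], "turn": [0,0]}}

```text
time: 18.4
ee_pos: [0.5144, 0.1199, 0.0251]
eef_rot: [0.661, 0.75, -0.0, -0.0]
ft_force: [0.1, -2.2, -1.7]
width: 0.0003
grip_force: 1.4
```

Request:
{"name": "step_arm", "arguments": {"delta_pos": [[-0.01,0.08,0]], "turn": [0]}}

```text
time: 18.5
ee_pos: [0.5142, 0.1219, 0.0251]
eef_rot: [0.661, 0.75, -0.0, -0.0]
ft_force: [0.5, -2.8, -2.4]
width: 0.0
grip_force: 1.2
```

The flap has cleared and the friction baseline is now about 2.4 N. I feel onward.

Request:
{"name": "step_arm", "arguments": {"delta_pos": [[-0.008,0.06,0],[-0.008,0.06,0]], "turn": [0,0]}}

```text
time: 18.7
ee_pos: [0.514, 0.1249, 0.0252]
eef_rot: [0.661, 0.75, -0.0, -0.0]
ft_force: [0.3, -2.4, -3.2]
width: 0.0006
grip_force: 1.2
```

Request:
{"name": "step_arm", "arguments": {"delta_pos": [[-0.008,0.06,0],[-0.008,0.06,0]], "turn": [0,0]}}

```text
time: 18.9
ee_pos: [0.5137, 0.1277, 0.0253]
eef_rot: [0.661, 0.75, 0.0, -0.0]
ft_force: [0.3, -2.8, -1.7]
width: 0.0004
grip_force: 1.2
```

Request:
{"name": "step_arm", "arguments": {"delta_pos": [[-0.008,0.06,0]], "turn": [0]}}

```text
time: 19.0
ee_pos: [0.5135, 0.1292, 0.0253]
eef_rot: [0.661, 0.75, 0.0, -0.0]
ft_force: [-0.4, -2.3, -2.1]
width: 0.0004
grip_force: 1.1
```

Request:
{"name": "step_arm", "arguments": {"delta_pos": [[-0.008,0.06,0]], "turn": [0]}}

```text
time: 19.1
ee_pos: [0.5133, 0.1307, 0.0253]
eef_rot: [0.661, 0.75, 0.0, 0.0]
ft_force: [0.1, -3.1, -2.7]
width: 0.0005
grip_force: 1.2
```

Request:
{"name": "step_arm", "arguments": {"delta_pos": [[-0.008,0.06,0]], "turn": [0]}}

```text
time: 19.2
ee_pos: [0.5132, 0.1322, 0.0253]
eef_rot: [0.661, 0.75, 0.0, 0.0]
ft_force: [0.6, -1.9, -1.3]
width: 0.0003
grip_force: 1.2
```

Request:
{"name": "step_arm", "arguments": {"delta_pos": [[-0.008,0.06,0]], "turn": [0]}}

```text
time: 19.3
ee_pos: [0.513, 0.1337, 0.0253]
eef_rot: [0.661, 0.75, 0.0, 0.0]
ft_force: [0.7, -4.5, -1.1]
width: 0.0004
grip_force: 2.4
```

Contact: the force has jumped to 4.5 N. I need about 3.5 mm more, aiming at 12 to 13 N in all, of which about 10 N is on the buffer.

Request:
{"name": "step_arm", "arguments": {"delta_pos": [[-0.005,0.04,0]], "turn": [0]}}

```text
time: 19.4
ee_pos: [0.5129, 0.1341, 0.0253]
eef_rot: [0.661, 0.75, -0.0, 0.0]
ft_force: [0.7, -6.0, -1.2]
width: 0.0004
grip_force: 3.0
```

Request:
{"name": "step_arm", "arguments": {"delta_pos": [[-0.005,0.04,0]], "turn": [0]}}

```text
time: 19.5
ee_pos: [0.5128, 0.1346, 0.0253]
eef_rot: [0.661, 0.75, -0.0, 0.0]
ft_force: [1.4, -6.6, -1.4]
width: 0.0006
grip_force: 3.6
```

Request:
{"name": "step_arm", "arguments": {"delta_pos": [[-0.005,0.04,0]], "turn": [0]}}

```text
time: 19.6
ee_pos: [0.5128, 0.1352, 0.0253]
eef_rot: [0.662, 0.75, -0.0, 0.001]
ft_force: [1.9, -8.0, -1.5]
width: 0.0004
grip_force: 4.3
```

Request:
{"name": "step_arm", "arguments": {"delta_pos": [[-0.005,0.04,0]], "turn": [0]}}

```text
time: 19.7
ee_pos: [0.5127, 0.1358, 0.0253]
eef_rot: [0.662, 0.75, -0.001, 0.001]
ft_force: [1.8, -9.6, 0.1]
width: 0.0001
grip_force: 4.9
```

Request:
{"name": "step_arm", "arguments": {"delta_pos": [[-0.005,0.04,0]], "turn": [0]}}

```text
time: 19.8
ee_pos: [0.5127, 0.1363, 0.0253]
eef_rot: [0.662, 0.75, -0.001, 0.001]
ft_force: [2.5, -10.1, 0.1]
width: 0.0007
grip_force: 5.6
```

Request:
{"name": "step_arm", "arguments": {"delta_pos": [[-0.005,0.04,0]], "turn": [0]}}

```text
time: 19.9
ee_pos: [0.5126, 0.137, 0.0253]
eef_rot: [0.662, 0.75, -0.001, 0.001]
ft_force: [2.3, -12.1, -0.3]
width: 0.0004
grip_force: 6.3
```

Request:
{"name": "step_arm", "arguments": {"delta_pos": [[0,0,0],[0,0,0]], "turn": [0,0]}}

```text
time: 20.1
ee_pos: [0.5126, 0.137, 0.0253]
eef_rot: [0.662, 0.75, -0.001, 0.001]
ft_force: [2.1, -12.1, -1.0]
width: 0.0004
grip_force: 5.5
```

The buffer is compressed about 3.5 mm, with 12 N at the wrist, of which about 10 N is on the buffer, and the force holds steady. The flap lies shut behind the fingers, so I ease back slowly and then lift straight up through the open slot.

Request:
{"name": "step_arm", "arguments": {"delta_pos": [[0.004,-0.03,0],[0.004,-0.03,0],[0.004,-0.03,0],[0.004,-0.03,0],[0.004,-0.03,0],[0.004,-0.03,0],[0.004,-0.03,0],[0.005,-0.04,0],[0.005,-0.04,0],[0.007,-0.06,0],[0.01,-0.08,0],[0,0,0]], "turn": [0,0,0,0,0,0,0,0,0,0,0,0]}}

```text
time: 21.3
ee_pos: [0.5137, 0.1287, 0.0254]
eef_rot: [0.661, 0.75, 0.0, 0.0]
ft_force: [-0.0, 0.3, -0.2]
width: 0.0004
grip_force: 0.0
```

```bash
python3 -c "
from h import *
st()"
```

```text
lane [  0.4 109. ] z 0.0254 yaw 7.216252796197438 F lane 0.01979780917074808 0.2517286306068564 -0.16124944752258805 0.00040233834064349385 21.3
```

Free of contact. I lift straight up, then move back away so the view is clear.

Request:
{"name": "step_arm", "arguments": {"delta_pos": [[0,0,0.3],[0,0,0.5],[0,0,0.5],[0,0,0.5],[0,0,0.8],[0,0,1],[0,0,1],[0,0,1],[0,0,1],[0,0,0.4],[0,0,0]], "turn": [0,0,0,0,0,0,0,0,0,0,0]}}

```text
time: 22.4
ee_pos: [0.5143, 0.1291, 0.2019]
eef_rot: [0.661, 0.75, 0.001, 0.0]
ft_force: [0.2, 0.7, 1.1]
width: 0.0004
grip_force: 0.0
```

Request:
{"name": "step_arm", "arguments": {"delta_pos": [[0,-0.6,0],[0,-1,0],[0,-1,0],[0,-1,0],[0,-1,0],[0,-1,0],[0,-1,0],[0,-1,0],[0,-1,0],[0,-1,0],[0,-1,0],[0,-0.4,0]], "turn": [0,0,0,0,0,0,0,0,0,0,0,0]}}

```text
time: 23.6
ee_pos: [0.512, -0.1496, 0.1992]
eef_rot: [0.663, 0.749, -0.001, -0.0]
ft_force: [0.2, 0.0, -1.2]
width: 0.0001
grip_force: 0.0
```

Run:
```python
from h import *
st()
c=snap('scene','f'); cv2.imwrite('pics/f.png',cv2.resize(c['image'][170:410,190:560,::-1],None,fx=2.1,fy=2.1))
P=cloud(c); L=lane(P)*1000; z=P[...,2]
m=(z>.040)&(z<.056)&(abs(L[...,0])<36)&(L[...,1]>60)&(L[...,1]<222)
print(m.sum(),np.percentile(L[m],[1,50,99],axis=0))
m=(z>.025)&(z<.06)&(abs(L[...,0])<34)&(L[...,1]>-5)&(L[...,1]<80); print('flap',m.sum(),np.percentile(L[m],[2,50,98],axis=0))
```

```text
lane [ -36.4 -166.9] z 0.1992 yaw 7.003739633464974 F lane 0.207170748911931 -0.01006371219085823 -1.2058811191962164 0.00012879769128651874 23.6
547 [[-31.43106394 126.51214087]
 [-24.92081197 174.0594188 ]
 [  9.64384258 220.32438916]]
flap 75 [[-32.00893587   4.82372892]
 [ -0.97223932   7.67783945]
 [ 30.15261697   8.39395623]]
```

View pics/f.png

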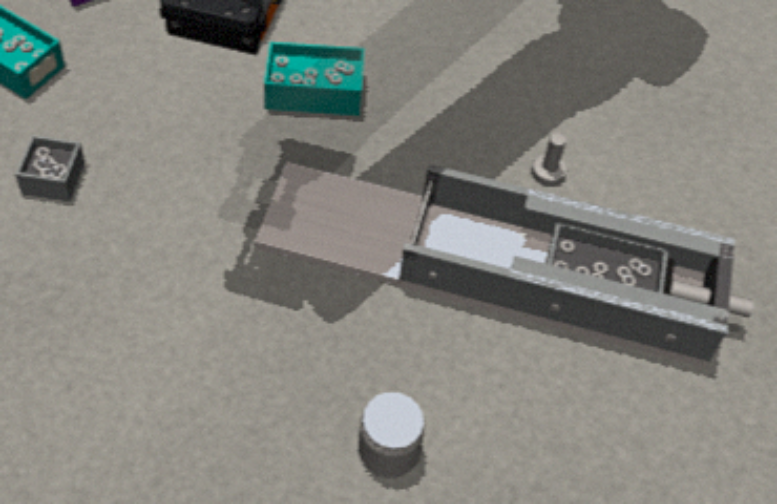

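The box stands in the lane at lane y 126 to 225, against the buffer at crop (675,285). The flap is shut at lane y 7, crop (425,210), and the short box (50,170), tin (392,430) and bolt (550,160) are where they stood. Handing in.

```bash
python3 -c "
from bench import *
print(close_job())"
```

```text
the job is handed in; nothing more can be done
None
```

The long steel box is back in the lane, slid through the flap and pressed on the buffer with about 10 N (12 N at the wrist); the flap is shut behind it, the short box, tin and bolt were not touched, and the job is handed in at about 24 s, with no verdict shown.

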